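# Prop the spring hatch of a battery test chamber and take out the cell

## Robot

A 6-joint arm with a two-finger parallel gripper is mounted at the origin on the work surface. World frame = base frame: x ahead of the robot, y to its left, z up, the work surface at z = 0. Lengths are in m, angles in rad, forces in N, time in s.
With the tool pointing down it reaches from about 0.4 to 0.925 m from the base axis. Payload 12.5 kg.
Tool frame: the origin (TCP) lies at the very end of the fingers, on their centre line; the grasp point (between the pads) lies 19 mm behind it; z points along the fingers, y is the line along which they close (so a half turn about z gives the same grasp; the last joint's range is limited). The gripper opens to 95 mm and grips with 3 to 60 N. Pads are 20 mm wide; open, the fingers measure 119 mm over their backs; the gripper's body (75 mm by 180 mm) begins 59 mm behind the grasp point.
Start: joints at [1.077, 0.491, 1.559, -0, 1.092, -0.106], TCP at [0.236, 0.579, 0.215] pointing down, gripper open.
Joint ranges: [-3.1, 3.1], [-0.84, 2.19], [0.05, 2.79], [-1.13, 4.28], [0.06, 2.93], [-2.69, 2.69]. Speed limits (rad/s): [2.22, 2.22, 2.79, 3.14, 3.14, 3.14].

## Interface

Orientations are given as a rotation vector (axis times angle).
In Python, from bench import manip gives the robot as it stands.
- The arm moves only by the tool inch_along, called as name([rows], argument=value, ...), one row to a line, values as JSON. Schema: {"type":"object","properties":{"plan":{"type":"array","items":{"type":"array","items":{"type":"number"},"minItems":5,"maxItems":5},"minItems":1,"maxItems":20},"only":{"type":"string"},"quiet":{"type":"boolean"},"lines":{"type":"string"}},"required":["plan"],"additionalProperties":false}. plan is a list of rows, 1 to 20 of them, each of 5 numbers: dx, dy, dz in units of 100 mm, then a turn about the tool's z in units of 0.05 rad, then the finger opening in m; each row is the pose to reach, as a shift and turn from the pose commanded when the call began, along the tool's axes at that moment; what a row does not reach only later rows make up. A row lasts 1/8 s, in which the tool goes at most 0.0625 m and 0.188 rad, less where a joint would pass 70% of its speed; a pose out of reach is approached as far as the arm can. The fingers move at their own pace and stop on an object; the grip force is fixed at half the most. Time passes only in rows, so rows that do not move let the fingers close. The tool returns the time, the measured TCP pose, the force, the opening and the grip force at its end. only (a regular expression) keeps the lines of the reply that match it, lines (a string "A,B") keeps lines A to B, and quiet returns only ok. Input that does not fit is refused with a message, and nothing moves.
- manip.state(): the state, without advancing time (a new reading comes with each control period).
- manip.get_image(name): name is "scene" or "top" or "wrist"; returns a dict with "color" (384x512x3 uint8, red, green, blue), "fx", "fy", "cx", "cy" (pixels), "rvec" (rotation vector, rad) and "tvec" (3), from world to camera coordinates, as OpenCV has them. Camera axes: x right, y down, z forward; pixel columns grow to the right and rows downward; lengths in m; the calibration is good to about 2 mm. A picture is of the moment at which its call begins. There is no depth.
- manip.hand_in(): hands the job in; it is judged then, once.
The state is a dict: "t": time; "joint_positions": joint angles; "joint_velocities": joint speeds; "joint_efforts": joint torques, N m; "eef_pos": TCP position; "eef_rot": TCP orientation; "ft_force": force on the tool from outside, world axes, zero at the start; "torque": the same for the moment, N m; "grip_width": finger opening in m; "gripper_force": force on a finger pad.
Only numpy, scipy, OpenCV 4.12 (cv2) and the standard library are available. Lean on these libraries where they do the work, as an engineer would, in place of code of your own. Each camera call takes 0.05 s, during which the arm holds its last target. There are 200 camera calls.

## Task

Open the test chamber's spring-closing hatch, push the rubber wedge fully down between the stop post and the raised hatch so that the wedge alone keeps it open, then take the flat battery cell out of the chamber and lay it flat in the empty pocket of the black tray, leaving the hatch propped. Leave the round metal puck where it lies in the chamber and do not disturb the other cells or the other things on the bench.

Things in the scene. Friction and masses are not known exactly. Their poses are not given: they have to be found in the camera images.
- chamber: White steel test chamber fixed to the bench, 210 (x) x 260 (y) x 110 mm high. Origin: on its underside, 100 mm behind its front; z up; its front (-x) faces the robot. Open cavity under the hatch: x -93 to +22, y -123 to +123 mm, floor 50 mm above the bench, walls 7 mm thick, tops at 110 mm. Behind the cavity (x +22 to +110 mm) its top is a solid flat deck at 110 mm, carrying post and hinge
- hatch (a joint): Hatch angle. 0 = shut, flat; grows as the front edge swings up and away from the robot; stop at 2.1 rad. Grey painted aluminium plate 6 mm thick, 0.3 kg, 250 mm wide (y), 216 mm from hinge to front edge. A spring (0.18 N m at 0, 0.56 N m at 2.1 rad) shuts it from any angle; about 2.5 N up at the lip starts it. With the wedge home it stands at about 1.8 rad
- hatch_lip (a point): Middle of the hatch's front lower edge, which overhangs the chamber's front wall by 38 mm when shut; moves with the hatch. The plate also has a 32 mm wide window, 24 to 68 mm from the hinge, through which the stop post pokes when shut
- post_top (a point): Centre of the top face of the steel stop post on the deck, 12 (x) x 24 (y) mm, 50 mm tall (top 160 mm above the bench); axes as the chamber's
- hinge (a point): Middle of the hatch's hinge line, which runs along the chamber's y at its x = +78 mm, 110.5 mm above the bench, 26 mm behind the post's rear face; it lies in the plane of the plate's underside. Axes as the chamber's
- wedge: Black rubber wedge, about 0.15 kg, standing thin end down in a holder. Origin: centre of its thin end; z up. Thin end 24 (x) x 50 (y) mm. The -x face is upright; the +x face slopes outward from x = +12 mm to +29 mm at 66 mm height. Wedge part 70 mm high; on top a grip tab 24 (x) x 30 (y) x 44 mm, to hold across y. In place it stands on the deck, -x face on the post, slope on the hatch's underside
- holder: Grey fixed bench holder, 60 x 84 x 36 mm high, origin on its underside, straight below the wedge's origin; pocket floor at 6 mm, pocket 30 mm deep, loose around the wedge's thin end. Its +x is the side of the wedge's slope
- cell: The battery cell to retrieve: flat white block with yellow long edges and two small steel tabs on top, 70 (x) x 46 (y) x 16 mm, about 90 g, lying flat on the chamber floor left or right. Origin: centre of its underside, z up
- puck: Round aluminium puck, 46 mm diameter, 22 mm high, lying on the chamber floor on the other side; origin: centre of its underside. Stays where it is
- tray: Black moulded tray fixed to the bench, 196 (x) x 176 (y) x 9 mm, with 2 x 2 pockets, three of them filled with cells. Origin: centre of its underside
- tray_pocket (a point): Centre of the floor of the empty pocket, 3 mm above the bench, axes as the tray's: x along the pocket's length. Pocket about 84 x 57 mm, walls 6 mm high above its floor
- cell_a: Another cell, same as the cell to retrieve, lying in a filled tray pocket; leave alone
- cell_b: Another cell, same as the cell to retrieve, lying in a filled tray pocket; leave alone
- cell_c: Another cell, same as the cell to retrieve, lying in a filled tray pocket; leave alone
- screwdriver: Screwdriver lying on the bench; leave alone
- jar: Small screw jar 48 mm diameter, 60 mm high; leave alone
- marker: Black marker pen, 12 mm thick, 120 mm long, lying on the bench; leave alone
- meter: Grey hand meter 140 x 75 x 32 mm lying on the bench; leave alone

How it is judged:
On the way, in this order (a step that is already met when the one before it is completed fails the run):
1. the hatch stands open, held by the released wedge alone, the wedge upright on the deck between post and hatch (value of joint hatch above 1.6 rad and contact force between wedge and chamber above 0.5 N and angle between wedge's own z axis and vertical below 0.4 rad and z of wedge in the frame of chamber below 0.118 m and x of wedge in the frame of chamber between 0.054 and 0.076 m and y of wedge in the frame of chamber between -0.03 and 0.03 m and contact force between each of the fingers, the arm and wedge below 0.1 N and contact force between each of the arm, the fingers and chamber below 0.1 N), for 0.5 s.
2. the cell is lifted clear of the chamber while the hatch stays propped (height (world z) of cell above 0.12 m and value of joint hatch above 1.6 rad), for 0.1 s.
At the end, for the whole second after the job is handed in: Hatch open beyond 1.6 rad, held by the released wedge alone, within 0.4 rad of upright behind the post (30 mm sideways), thin end within 8 mm of the deck; cell at rest, flat on the floor of the empty tray pocket, within 10 mm of its centre and 0.25 rad of its length, released (all of step 1 and horizontal distance between cell and tray_pocket below 0.01 m and z of cell in the frame of tray_pocket below 0.004 m and angle between cell's own z axis and vertical below 0.1 rad and angle between the x axis of cell and the x axis of tray_pocket, either way round below 0.25 rad and linear speed of each of cell, wedge below 0.01 m/s and contact force between the fingers and cell below 0.1 N); the robot touches nothing.
It fails at once if the puck in the chamber is shifted by more than 15 mm (distance of puck from where it was at the start of the episode above 0.015 m).
It fails at once if another cell is shifted by more than 15 mm (distance of any of cell_a, cell_b, cell_c from where it was at the start of the episode above 0.015 m).
It fails at once if another thing on the bench is shifted by more than 30 mm (distance of any of screwdriver, jar, marker, meter from where it was at the start of the episode above 0.03 m).
It also fails if it takes over 62 s, if anything falls off the work surface, if the arm or the gripper's body presses on something with over 40 N, if the wrist force passes 120 N, or if a joint passes its speed limit or range.

## Working session

There is one attempt and no reset: what is moved stays moved. The work goes in short steps, Python scripts to look and compute and a tool call to move; the robot and the scene stay as the last step left them, time stands still between calls to the robot, and variables do not carry over. Pictures are saved under pics/ and viewed, at most 10 in all, crops included, and the job is handed in when it is done.

```bash
ls; mkdir -p pics; python3 - <<'E'
from bench import manip
import cv2,numpy as np
print(manip.state())
for n in("scene","top"):
    d=manip.get_image(n); np.savez(f"pics/{n}0.npz",**d)
    print(n,d["fx"],d["fy"],d["cx"],d["cy"],d["rvec"],d["tvec"], (-cv2.Rodrigues(np.array(d["rvec"]))[0].T@np.array(d["tvec"])))
    cv2.imwrite(f"pics/{n}0.png",cv2.resize(d["color"][:,:,::-1],(800,600),interpolation=cv2.INTER_CUBIC))
E
```

```text
bench.py
pics
{'t': 0.0, 'joint_positions': array([ 1.07736821e+00,  4.91584628e-01,  1.55947183e+00, -4.03693291e-06,
        1.09168474e+00, -1.05566339e-01]), 'joint_velocities': array([-5.85390888e-04, -2.54025188e-04,  6.95319518e-04,  1.88523466e-03,
       -2.79491133e-05,  6.62467554e-04]), 'joint_efforts': array([-1.90849998e-03, -6.12639213e+01, -2.58175832e+01,  6.91884826e-02,
        4.82149317e-02, -1.60582217e-04]), 'eef_pos': array([0.23622216, 0.57836906, 0.21403847]), 'eef_rot': array([-6.05372507e-01, -3.08237214e+00,  1.72528376e-03]), 'ft_force': array([ 0.25671818, -0.10664214,  0.01388101]), 'torque': array([ 0.00701704, -0.00017127, -0.04870902]), 'gripper_force': 0.0, 'grip_width': 0.09531357501668929}
scene 389.63155703788925 389.63155703788925 254.84259171424023 199.05357121935745 [ 2.20009523  1.20836726 -0.43246423] [-0.33679852 -0.29271368  1.38243244] [ 1.10997684 -0.3028797   0.88681976]
top 399.7023916191091 399.7023916191091 252.37620297128666 188.87409843442612 [ 2.11236514 -2.11281599  0.22194896] [0.02767063 0.57371854 1.00509863] [0.3540211  0.0292188  1.10179726]
```

View pics/top0.png

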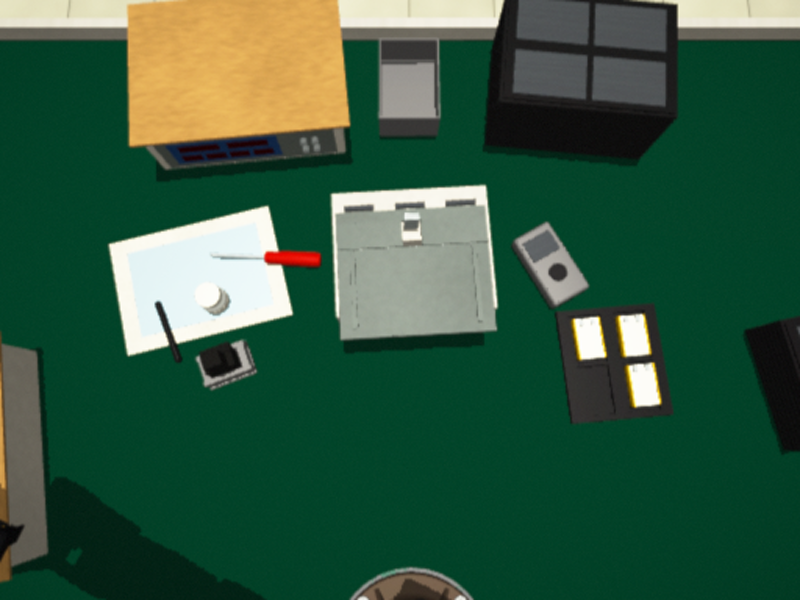

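View pics/scene0.png

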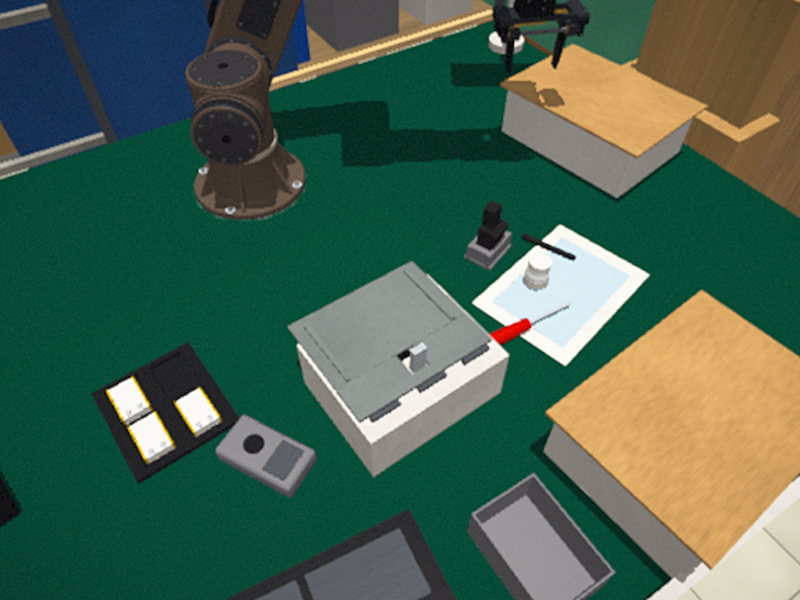

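The top view shows the wedge and holder at about (225,362), the chamber and hatch at (335-497,187-339), and the empty pocket at about (590,392). Now I'll zoom in.

```bash
python3 - <<'E'
import cv2,numpy as np
t=np.load("pics/top0.npz")["color"][:,:,::-1];s=np.load("pics/scene0.npz")["color"][:,:,::-1]
def c(im,x,y,w,h):
    return cv2.resize(im[y:y+h,x:x+w],(400,300),interpolation=cv2.INTER_CUBIC)
m=np.vstack([np.hstack([c(t,120,205,60,45),c(s,290,125,60,45)]),np.hstack([c(t,203,112,124,93),c(t,345,190,100,75)])])
cv2.imwrite("pics/m1.png",m)
E
```

```text
(no output)
```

View pics/m1.png

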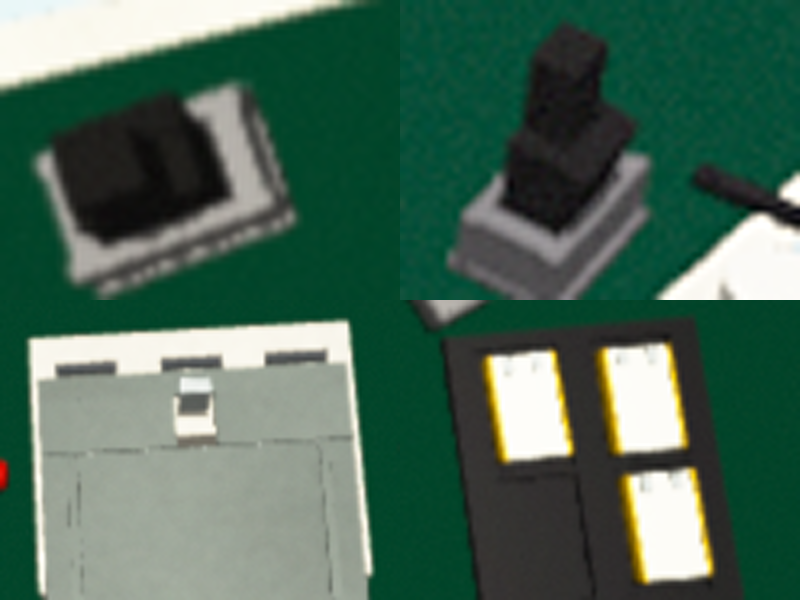

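```bash
cat > h.py <<'E'
import cv2,numpy as np
from scipy.optimize import minimize
S=4
class V:
    def __init__(s,d):
        s.im=cv2.resize(d["color"],None,fx=S,fy=S,interpolation=cv2.INTER_LINEAR).astype(int)
        s.R=np.array(d["rvec"],float);s.t=np.array(d["tvec"],float)
        s.K=np.array([[d["fx"],0,d["cx"]],[0,d["fy"],d["cy"]],[0,0,1.]])
    def proj(s,P): return cv2.projectPoints(np.array(P,float).reshape(-1,1,3),s.R,s.t,s.K,None)[0][:,0]
    def ray(s,u,z):  # pixel -> world at height z
        R=cv2.Rodrigues(s.R)[0];c=-R.T@s.t
        d=R.T@np.linalg.inv(s.K)@np.r_[u,1]; return c+d*(z-c[2])/d[2]
def box(x0,x1,y0,y1,z0,z1): return np.array([[x,y,z] for x in(x0,x1) for y in(y0,y1) for z in(z0,z1)])
def place(P,p):
    c,s=np.cos(p[2]),np.sin(p[2]); return P@np.array([[c,-s,0],[s,c,0],[0,0,1]]).T+[p[0],p[1],0]
def sil(v,hulls,p):
    m=np.zeros(v.im.shape[:2],np.uint8)
    for h in hulls:
        q=(v.proj(place(h,p))+.5)*S-.5
        cv2.fillConvexPoly(m,cv2.convexHull(np.round(q*16).astype(np.int32)),1,shift=4)
    return m>0
def fit(views,masks,hulls,p0):
    def cost(p):
        e=0
        for v,m in zip(views,masks):
            a=sil(v,hulls,p); e+=1-(a&m).sum()/max(1,(a|m).sum())
        return e
    best=min((minimize(cost,p0,method="Nelder-Mead",options=dict(initial_simplex=np.array([p0,p0+[k,0,0],p0+[0,k,0],p0+[0,0,.1]]),xatol=1e-4,fatol=1e-5)) for k in(.01,-.01,.02)),key=lambda r:r.fun)
    return best.x.round(4),round(best.fun,3)
def near(v,m,c,r):  # keep mask within a px window
    o=np.zeros_like(m);x,y=np.array(c)*S;r=r*S
    sl=np.s_[max(0,int(y-r)):int(y+r),max(0,int(x-r)):int(x+r)];o[sl]=m[sl];return o
CH=[box(-.1,.11,-.13,.13,0,.11),box(-.138,.078,-.125,.125,.1105,.1165)]
def WE(z=.006):
    f=lambda h:.012+.017*h/.066
    b=np.array([[x,y,z+h] for h,X in((.03,f(.03)),(.066,.029),(.07,.029)) for x in(-.012,X) for y in(-.025,.025)])
    return [b,box(-.012,.012,-.015,.015,z+.07,z+.114)]
E
cat > f1.py <<'E'
from h import *
t,s=[V(np.load(f"pics/{n}0.npz")) for n in("top","scene")]
ng=lambda v:(v.im[...,1]-v.im[...,0])<18
dk=lambda v:(v.im.sum(2)<165)&ng(v)
g=lambda u,z:t.ray(u,z)[:2]
c0=g((264,167),.11); print("chamber",c0)
m=[near(t,ng(t),(264,167),58)]; m[0][:, :int(209*S)]=0
print(fit([t],m,CH,np.r_[c0,0.05]))
hw=[near(t,dk(t),(142,231),16),near(s,dk(s),(313,145),18)]
w0=g((145,232),.05)
for a in(.2,.4,.2+np.pi,.4+np.pi,.2+np.pi/2): print("wedge",fit([t,s],hw,WE(),np.r_[w0,a]))
m=[near(t,ng(t),(393,233),42)]
t0=g((393,233),.0);print("tray",t0,fit([t],m,[box(-.098,.098,-.088,.088,0,.009)],np.r_[t0,.1]))
W=(t.im.min(2)>150)
for c in((377,216),(406,214),(412,246)):
    c0=g(c,.019);print("cell",fit([t],[near(t,(t.im[...,0]>140),c,22)],[box(-.035,.035,-.023,.023,.003,.019)],np.r_[c0,.1]))
E
python3 f1.py
```

```text
chamber [ 0.62049391 -0.00221498]
(array([ 0.6356, -0.0018,  0.0594]), np.float64(0.009))
wedge (array([0.4594, 0.317 , 0.412 ]), np.float64(0.276))
wedge (array([0.4598, 0.3172, 0.4535]), np.float64(0.274))
wedge (array([0.4679, 0.3201, 3.504 ]), np.float64(0.377))
wedge (array([0.468 , 0.3201, 3.5048]), np.float64(0.376))
wedge (array([0.4672, 0.3132, 1.8544]), np.float64(0.499))
tray [ 0.46209522 -0.35985687] (array([ 0.4662, -0.3558,  0.089 ]), np.float64(0.036))
cell (array([ 0.5075, -0.3141,  0.1048]), np.float64(0.143))
cell (array([ 0.5127, -0.3929,  0.0897]), np.float64(0.229))
cell (array([ 0.4262, -0.4034,  0.1108]), np.float64(0.173))
```

```bash
cat > f2.py <<'E'
from h import *
from bench import manip
from scipy.spatial.transform import Rotation as Ro
t,s=[V(np.load(f"pics/{n}0.npz")) for n in("top","scene")]
ng=lambda v:(v.im[...,1]-v.im[...,0])<18
m=[near(t,ng(t),(143,232),24),near(s,ng(s),(313,150),27)]
m[0][:int(217*S)]&=t.im[:int(217*S)].sum(2)<450
m[0][:,:int(122*S)]=0; m[1][:,int(331*S):]=0
for a in(.2,.4): print("holder+wedge",fit([t,s],m,[box(-.03,.03,-.042,.042,0,.036)]+WE(),np.r_[.46,.317,a]))
st=manip.state();R=Ro.from_rotvec(st["eef_rot"]);print("tool axes\n",R.as_matrix().round(3))
d=manip.get_image("wrist");v=V(d);Rc=cv2.Rodrigues(v.R)[0];c=-Rc.T@v.t
print("cam in tool",R.inv().apply(c-st["eef_pos"]).round(3),"\n",(Rc@R.as_matrix()).round(3),d["fx"])
E
python3 f2.py
```

```text
holder+wedge (array([0.4623, 0.3187, 0.3768]), np.float64(0.292))
holder+wedge (array([0.4624, 0.3189, 0.3758]), np.float64(0.292))
tool axes
 [[-0.926  0.378 -0.   ]
 [ 0.378  0.926 -0.001]
 [ 0.    -0.001 -1.   ]]
cam in tool [ 0.074 -0.    -0.169] 
 [[ 0.     1.    -0.001]
 [-0.966 -0.    -0.26 ]
 [-0.26   0.001  0.966]] 298.63226948418685
```

Careful with the scale: shifts go in units of 100 mm and turns go in units of 0.05 rad. That gives: -0.307 m is -3.07, -0.156 m is -1.56, -0.777 rad is -15.54.

inch_along([
  [-3.07, -1.56, -0.4, -15.54, 0.08],
  [-3.07, -1.56, -0.4, -15.54, 0.08],
  [-3.07, -1.56, -0.4, -15.54, 0.08],
  [-3.07, -1.56, -0.4, -15.54, 0.08],
  [-3.07, -1.56, -0.4, -15.54, 0.08],
  [-3.07, -1.56, -0.4, -15.54, 0.08],
  [-3.07, -1.56, -0.4, -15.54, 0.08],
  [-3.07, -1.56, -0.4, -15.54, 0.08],
])

```text
t: 1.15
eef_pos: [0.4612, 0.3182, 0.2544]
eef_rot: [0.607, -3.082, -0.0]
ft_force: [-0.3, 0.6, 0.9]
grip_width: 0.0798
gripper_force: 0.0Traceback (most recent call last):
```

```bash
cat > look.py <<'E'
import sys
from h import *
from bench import manip
from scipy.spatial.transform import Rotation as Ro
n,name=sys.argv[1],sys.argv[2]
d=manip.get_image(n);np.savez(f"pics/{name}.npz",**d)
st=manip.state();M=Ro.from_rotvec(st["eef_rot"]).as_matrix();print(st["t"],st["eef_pos"].round(4),"phi",np.arctan2(M[1,1],M[0,1]).round(4),"tilt",M[:,2].round(3),st["ft_force"].round(2),st["grip_width"].round(4))
cv2.imwrite(f"pics/{name}.png",cv2.resize(d["color"][:,:,::-1],(800,600),interpolation=cv2.INTER_CUBIC))
E
python3 look.py wrist w1
```

```text
  File "look.py", line 7, in <module>
    st=manip.state();M=Ro.from_rotvec(st["eef_rot"]).as_matrix();print(st["t"],st["eef_pos"].round(4),"phi",np.arctan2(M[1,1],M[0,1]).round(4),"tilt",M[:,2].round(3),st["ft_force"].round(2),st["grip_width"].round(4))
                                                                                                                                                                                              ^^^^^^^^^^^^^^^^^^^^^^
AttributeError: 'float' object has no attribute 'round'
```

```bash
sed -i 's/st\["grip_width"\].round(4)/round(st["grip_width"],4)/' look.py; python3 look.py wrist w1
```

```text
1.25 [0.4608 0.3189 0.2544] phi 1.9612 tilt [-0.  0. -1.] [-0.15  0.02 -0.61] 0.0801
```

View pics/w1.png

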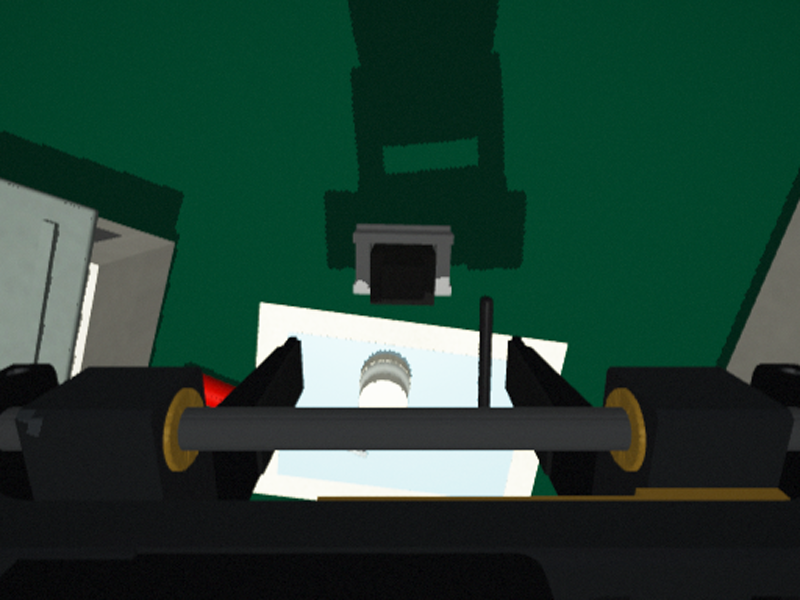

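The wrist view shows the wedge tab at (370-437, 240-303), centred between the fingertips at (298, 510), and the holder is square to the image. Next I'll check this numerically.

```bash
python3 - <<'E'
from h import *
v=V(np.load("pics/w1.npz"))
for p in([.4608,.3189,.39],[.4624,.3189,.376]):
    for h in(box(-.012,.012,-.015,.015,.07,.12),box(-.03,.03,-.042,.042,0,.036)):
        q=v.proj(place(h,np.array(p)))*1.5625;print(p,q.round(0).tolist())
# dark/grey extents
ng=(v.im[...,1]-v.im[...,0])<12
m=near(v,ng,(258,168),40);m[int(192*S):]=0;dk=m&(v.im.sum(2)<140)
for n,k in(("dark",dk),("all",m)):
    y,x=np.where(k);print(n,np.percentile(x,[1,99])/S*1.5625,np.percentile(y,[1,99])/S*1.5625)
v.im=v.im
for a in(.35,.42): print(fit([v],[m],[box(-.03,.03,-.042,.042,0,.036)]+WE(),np.r_[.4615,.3189,a]))
E
```

```text
[0.4608, 0.3189, 0.39] [[384.0, 255.0], [381.0, 268.0], [423.0, 255.0], [426.0, 268.0], [384.0, 285.0], [381.0, 303.0], [423.0, 285.0], [426.0, 303.0]]
[0.4608, 0.3189, 0.39] [[357.0, 222.0], [353.0, 226.0], [450.0, 222.0], [454.0, 226.0], [359.0, 286.0], [355.0, 296.0], [448.0, 286.0], [452.0, 296.0]]
[0.4624, 0.3189, 0.376] [[383.0, 256.0], [380.0, 270.0], [423.0, 257.0], [426.0, 270.0], [383.0, 287.0], [380.0, 304.0], [422.0, 287.0], [425.0, 305.0]]
[0.4624, 0.3189, 0.376] [[357.0, 223.0], [353.0, 227.0], [450.0, 224.0], [454.0, 229.0], [358.0, 287.0], [354.0, 297.0], [447.0, 288.0], [451.0, 299.0]]
dark [371.09375 434.375  ] [244.53125 299.21875]
all [356.25    449.21875] [225.390625 298.828125]
(array([0.4602, 0.3176, 0.3904]), np.float64(0.161))
(array([0.4611, 0.3178, 0.3606]), np.float64(0.162))
```

inch_along([
  [0, 0, 0.6, 0, 0.06],
  [0, 0, 1.2, 0, 0.06],
  [0, 0, 1.7, 0, 0.06],
  [0, 0, 1.7, 0, 0.06],
  [0, 0, 1.7, 0, 0],
  [0, 0, 1.7, 0, 0],
  [0, 0, 1.7, 0, 0],
  [0, 0, 1.7, 0, 0],
  [0, 0, 1.7, 0, 0],
])

```text
t: 2.38
eef_pos: [0.4621, 0.3183, 0.0857]
eef_rot: [-0.607, 3.081, 0.001]
ft_force: [0.6, -0.8, 7.2]
grip_width: 0.03
gripper_force: 29.9
```

```bash
python3 look.py wrist w2
```

```text
2.425 [0.462  0.3183 0.0857] phi 1.9598 tilt [ 0.002  0.001 -1.   ] [-0.98 -0.61  8.03] 0.0296
```
ft +8 z: tool pushed up 8 N? Perhaps contacts wedge shoulder? TCP .0857 vs ledge .076. Hmm; maybe "sag" etc. Gripped at 0.030. Maybe finger geometry... fine. Perhaps grip pulled wedge down. Whatever; lift.

inch_along([
  [0, 0, -0.6, 0, 0],
  [0, 0, -1.2, 0, 0],
  [0, 0, -1.55, 0, 0],
  [1.4, -3, -1.55, 6.62, 0],
  [1.4, -3, -1.55, 6.62, 0],
  [1.4, -3, -1.55, 6.62, 0],
  [1.4, -3, -1.55, 6.62, 0],
  [1.4, -3, -1.55, 6.62, 0],
  [1.4, -3, -1.55, 6.62, 0],
  [1.4, -3, -1.55, 6.62, 0],
  [1.4, -3, -1, 6.62, 0],
  [1.4, -3, -1, 6.62, 0],
])

```text
t: 3.92
eef_pos: [0.4442, -0.0114, 0.1827]
eef_rot: [0.093, -3.134, -0.002]
ft_force: [-0.6, 0.6, -0.5]
grip_width: 0.0297
gripper_force: 30.0
```

```bash
python3 look.py top t1; python3 - <<'E'
import cv2,numpy as np
a,b=[cv2.imread(f"pics/{n}.png") for n in("t1","w2")]
cv2.imwrite("pics/m2.png",np.vstack([cv2.resize(a[150:450,250:650],(800,600))[:]])) 
E
```

```text
3.975 [ 0.4454 -0.0117  0.1844] phi 1.63 tilt [-0.003  0.001 -1.   ] [ 1.67 -0.31 -0.24] 0.03
```

View pics/m2.png

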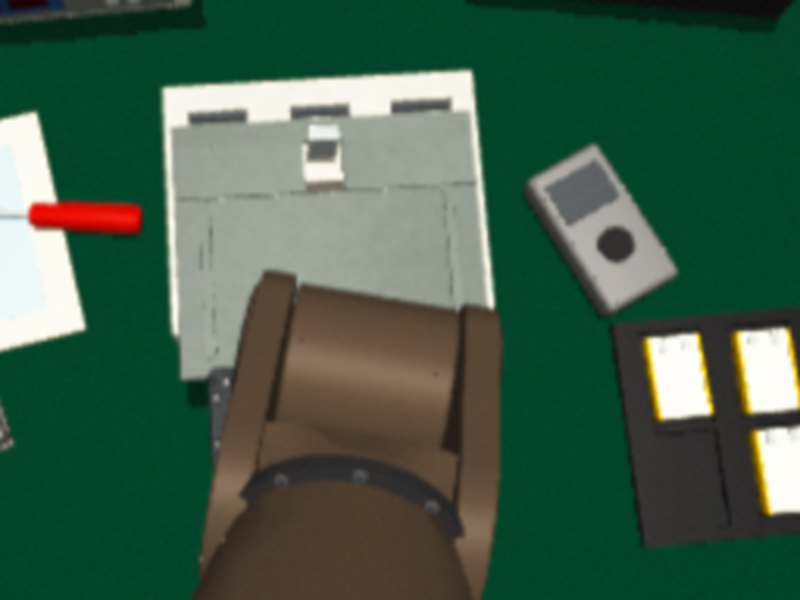

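The top view shows the gripper in front of the closed hatch's lip, in line with the post at about (322,150). I'll hook the wedge's ledge under the lip and start lifting.

Scaled: 0.08 m is 0.8, -0.0525 m is -0.525.

inch_along([
  [0, 0, 0.5, 0, 0],
  [0, 0, 0.8, 0, 0],
  [0, 0, 0.8, 0, 0],
  [-0.2, 0, 0.8, 0, 0],
  [-0.37, 0, 0.8, 0, 0],
  [-0.37, 0, 0.8, 0, 0],
  [-0.38, 0, 0.55, 0, 0],
  [-0.4, 0, 0.35, 0, 0],
  [-0.43, 0, 0.15, 0, 0],
  [-0.525, 0, -0.13, 0, 0],
  [-0.525, 0, -0.13, 0, 0],
])

```text
t: 5.35
eef_pos: [0.4983, -0.0094, 0.1997]
eef_rot: [-0.092, 3.137, -0.001]
ft_force: [0.9, -0.6, -4.5]
grip_width: 0.0297
gripper_force: 30.0
```

```bash
python3 look.py scene s2
```

```text
5.4 [ 0.4977 -0.0094  0.1983] phi 1.6293 tilt [ 0.001 -0.    -1.   ] [-0.62 -1.62 -4.66] 0.03
```

View pics/s2.png

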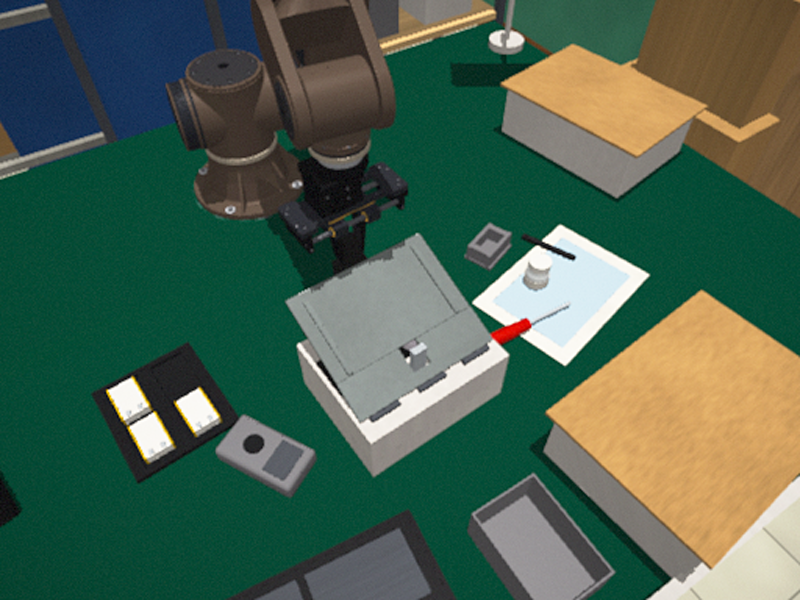

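The hatch is on the wedge ledge at about 0.4 rad. I'll keep following the arc.

Scaled: -0.247 m is -2.47, -0.213 m is -2.13.

inch_along([
  [-0.195, 0, -0.36, 0, 0],
  [-0.456, 0, -0.67, 0, 0],
  [-0.6, 0, -0.8, 0, 0],
  [-0.77, 0, -0.92, 0, 0],
  [-0.95, 0, -1.02, 0, 0],
  [-1.13, 0, -1.1, 0, 0],
  [-1.28, 0, -1.15, 0, 0],
  [-1.425, 0, -1.19, 0, 0],
  [-1.57, 0, -1.22, 0, 0],
  [-1.726, 0, -1.235, 0, 0],
  [-1.92, 0, -1.23, 0, 0],
  [-2.13, 0, -1.22, 0, 0],
  [-2.3, 0, -1.2, 0, 0],
  [-2.47, 0, -1.17, 0, 0],
  [-2.47, 0, -1.17, 0, 0],
  [-2.47, 0, -1.17, 0, 0],
])

```text
t: 7.4
eef_pos: [0.7438, 0.0048, 0.3139]
eef_rot: [0.091, -3.138, -0.0]
ft_force: [-3.3, -0.2, -2.5]
grip_width: 0.0297
gripper_force: 30.0
```

```bash
python3 look.py scene s3
```

```text
7.45 [0.7439 0.0048 0.3144] phi 1.629 tilt [-0.001  0.    -1.   ] [-3.42 -0.76 -2.55] 0.03
```

View pics/s3.png

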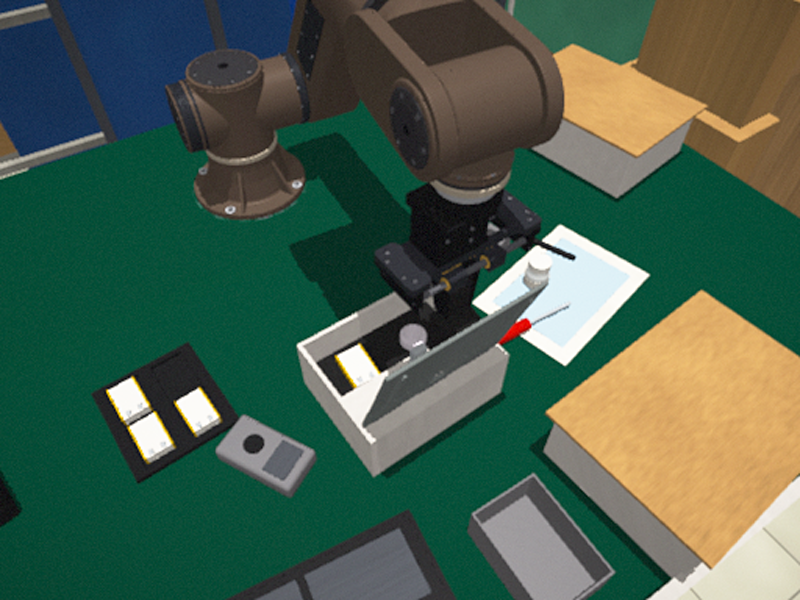

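Hatch open at about 1.85 rad with the wedge behind its lip; the cell is at (355,365) and the puck at (412,337). Now I'll lower the wedge behind the post.

Scaled: 0.091 m is 0.91, 0.081 m is 0.81.

inch_along([
  [0.09, 0, 0.26, 0, 0],
  [0.19, 0, 0.56, 0, 0],
  [0.275, 0, 0.81, 0, 0],
  [0.31, 0, 0.91, 0, 0],
  [0.31, 0, 0.91, 0, 0],
  [0.35, 0, 0.91, 0, 0],
])

```text
t: 8.2
eef_pos: [0.7104, 0.0028, 0.2245]
eef_rot: [-0.091, 3.139, 0.0]
ft_force: [-3.1, -0.3, 1.2]
grip_width: 0.0299
gripper_force: 30.0
```

inch_along([
  [0.04, 0, 0, 0, 0],
  [0.04, 0, 0, 0, 0],
])

```text
t: 8.45
eef_pos: [0.7059, 0.0025, 0.2245]
eef_rot: [-0.091, 3.139, -0.0]
ft_force: [-3.5, -0.7, 1.5]
grip_width: 0.0304
gripper_force: 30.0
```

inch_along([
  [0.04, 0, 0, 0, 0],
  [0.04, 0, 0, 0, 0],
])

```text
t: 8.7
eef_pos: [0.7024, 0.0023, 0.224]
eef_rot: [-0.091, 3.138, -0.0]
ft_force: [0.2, -0.2, 0.9]
grip_width: 0.0299
gripper_force: 30.0
```

inch_along([
  [0.015, 0, 0, 0, 0],
  [0.015, 0, 0, 0, 0],
])

```text
t: 8.95
eef_pos: [0.7011, 0.0022, 0.2241]
eef_rot: [-0.091, 3.138, -0.0]
ft_force: [3.4, -0.7, 1.7]
grip_width: 0.0297
gripper_force: 30.0
```

Scaled: 0.022 m is 0.22, 0.016 m is 0.16.

inch_along([
  [-0.01, 0, 0.08, 0, 0],
  [-0.01, 0, 0.16, 0, 0],
  [-0.01, 0, 0.22, 0, 0],
  [-0.01, 0, 0.22, 0, 0],
])

```text
t: 9.45
eef_pos: [0.7016, 0.0023, 0.2005]
eef_rot: [0.091, -3.14, -0.0]
ft_force: [5.3, -0.5, -3.4]
grip_width: 0.0297
gripper_force: 30.0
```

inch_along([
  [0, 0, 0.04, 0, 0],
  [0, 0, 0.08, 0, 0],
  [0, 0, 0.08, 0, 0],
])

```text
t: 9.82
eef_pos: [0.7017, 0.0023, 0.1936]
eef_rot: [-0.091, 3.139, 0.0]
ft_force: [4.2, -0.7, 1.8]
grip_width: 0.0301
gripper_force: 30.0
```

Scaled: 0.004 m is 0.04, 0.003 m is 0.03.

inch_along([
  [-0.01, 0, 0.03, 0, 0],
  [-0.01, 0, 0.04, 0, 0],
  [-0.01, 0, 0.04, 0, 0],
])

```text
t: 10.2
eef_pos: [0.7019, 0.0024, 0.1899]
eef_rot: [0.091, -3.139, -0.0]
ft_force: [-0.6, -1.4, 7.8]
grip_width: 0.0299
gripper_force: 30.0
```

inch_along([
  [0, 0, 0.02, 0, 0],
  [0, 0, 0.04, 0, 0],
  [0, 0, 0.04, 0, 0],
])

```text
t: 10.58
eef_pos: [0.7028, 0.0024, 0.1895]
eef_rot: [-0.092, 3.137, -0.001]
ft_force: [-4.7, -0.1, 27.4]
grip_width: 0.0293
gripper_force: 30.0
```

inch_along([
  [0, 0, -0.03, 0, 0],
  [0, 0, -0.03, 0, 0.06],
  [0, 0, -0.03, 0, 0.06],
  [0, 0, -0.03, 0, 0.06],
  [0.3, 0, -0.03, 0, 0.06],
  [0.8, 0, -0.03, 0, 0.06],
  [1.4, 0, -0.6, 0, 0.06],
  [1.9, 0, -1.2, 0, 0.06],
  [1.9, 0, -1.4, 0, 0.06],
  [1.9, 0, -1.4, 0, 0.06],
  [1.9, 0, -1.4, 0, 0.06],
])

```text
t: 11.95
eef_pos: [0.5127, -0.0087, 0.325]
eef_rot: [0.091, -3.14, -0.0]
ft_force: [0.2, -0.3, -0.5]
grip_width: 0.0601
gripper_force: 0.0
```

```bash
python3 look.py wrist w4;python3 look.py top t4;python3 look.py scene s4; python3 - <<'E'
import cv2,numpy as np
a,b=[cv2.imread(f"pics/{n}.png") for n in("w4","s4")]
cv2.imwrite("pics/m4.png",np.hstack([cv2.resize(a,(400,300)),cv2.resize(b[200:480,250:623],(400,300))]))
E
```

```text
12.0 [ 0.5127 -0.0087  0.3244] phi 1.629 tilt [-0.002  0.    -1.   ] [-0.57 -0.1  -1.06] 0.0599
12.05 [ 0.5128 -0.0086  0.3242] phi 1.6291 tilt [-0.002  0.    -1.   ] [-0.01 -0.92 -0.67] 0.0599
12.1 [ 0.5128 -0.0086  0.3241] phi 1.6291 tilt [-0.003  0.    -1.   ] [ 1.   -0.04 -0.66] 0.0601
```

View pics/m4.png

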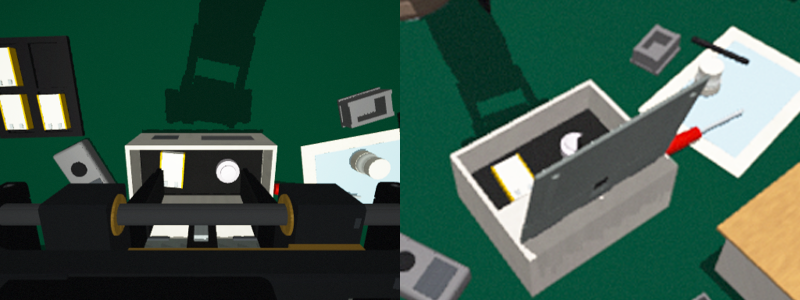

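Right panel: hatch propped at about 1.8 rad. Left panel (wrist): the cell is at about (172,170) and the puck at (228,172). I'll fit the cell now.

```bash
python3 - <<'E'
from h import *
v=V(np.load("pics/w4.npz"));s=V(np.load("pics/s4.npz"))
k=512/400
C=np.array([.6356,-.0018]);a=.0594;R=np.array([[np.cos(a),np.sin(a)],[-np.sin(a),np.cos(a)]])
for n,u,z in(("cell",(172,170),.066),("puck",(228,172),.072),("cavity front-left wall",(130,147),.11),("front-right",(272,147),.11)):
    w=v.ray(np.array(u)*k,z);print(n,w.round(3),(R@(w[:2]-C)).round(3))
# scene px of cell centre
u=np.array([250+512-400,0])
w=s.ray(np.array([250+(512-400)*373/400,200+175*280/300])/1.5625,.066);print("scene cell",w.round(3))
im=np.load("pics/w4.npz")["color"];x0,y0=190,180
c=cv2.resize(im[180:260,180:310,::-1],(650,400),interpolation=cv2.INTER_CUBIC);cv2.imwrite("pics/c4.png",c)
E
```

```text
cell [ 0.601 -0.062  0.066] [-0.038 -0.058]
puck [0.596 0.047 0.072] [-0.036  0.051]
cavity front-left wall [ 0.547 -0.129  0.11 ] [-0.096 -0.122]
front-right [0.533 0.112 0.11 ] [-0.096  0.12 ]
scene cell [ 0.599 -0.065  0.066]
```

View pics/c4.png

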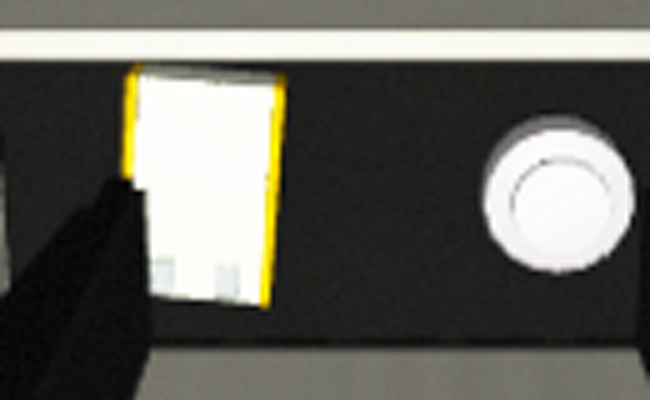

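The crop shows the cell's top face corners at TL (133,73), TR (285,85) and BR (268,307), with BL hidden behind a finger.

```bash
python3 - <<'E'
from h import *
v=V(np.load("pics/w4.npz"))
P=[v.ray(np.array(p)/5+180,.066)[:2] for p in((133,73),(285,85),(268,307))]
TL,TR,BR=P;print([p.round(4) for p in P],np.linalg.norm(TR-TL),np.linalg.norm(BR-TR))
d=BR-TR;print("yaw",np.arctan2(d[1],d[0]),"centre",(TL+BR)/2)
d=TR-TL;print("yaw from width",np.arctan2(d[1],d[0])-np.pi/2)
pk=v.ray(np.array([560,200])/5+180,.072);print("puck",pk)
E
```

```text
[array([ 0.5656, -0.0828]), array([ 0.5667, -0.0373]), array([ 0.639 , -0.0398])] 0.045422248021166525 0.07236193162272211
yaw -0.03361967738789431 centre [ 0.60226183 -0.06126752]
yaw from width -0.02425873795629796
puck [0.59612928 0.04707812 0.072     ]
```

Careful with the scale: shifts go in units of 100 mm and turns go in units of 0.05 rad. That gives: -0.058 m is -0.58, 0.248 m is 2.48, 0.088 rad is 1.76.

inch_along([
  [-0.86, -0.58, 0, 1.76, 0.07],
  [-0.86, -0.58, 0, 1.76, 0.07],
  [-0.86, -0.58, 0.6, 1.76, 0.07],
  [-0.86, -0.58, 1.2, 1.76, 0.07],
  [-0.86, -0.58, 1.8, 1.76, 0.07],
  [-0.86, -0.58, 2.3, 1.76, 0.07],
  [-0.86, -0.58, 2.48, 1.76, 0.07],
  [-0.86, -0.58, 2.48, 1.76, 0.07],
])

```text
t: 13.1
eef_pos: [0.6019, -0.0615, 0.0768]
eef_rot: [-0.047, -3.139, -0.001]
ft_force: [-0.4, -0.1, 0.7]
grip_width: 0.07
gripper_force: 0.0
```

```bash
python3 look.py wrist w5
```

```text
13.15 [ 0.6025 -0.0616  0.0782] phi 1.5411 tilt [ 0.  0. -1.] [0.58 0.12 0.65] 0.0699
```

View pics/w5.png

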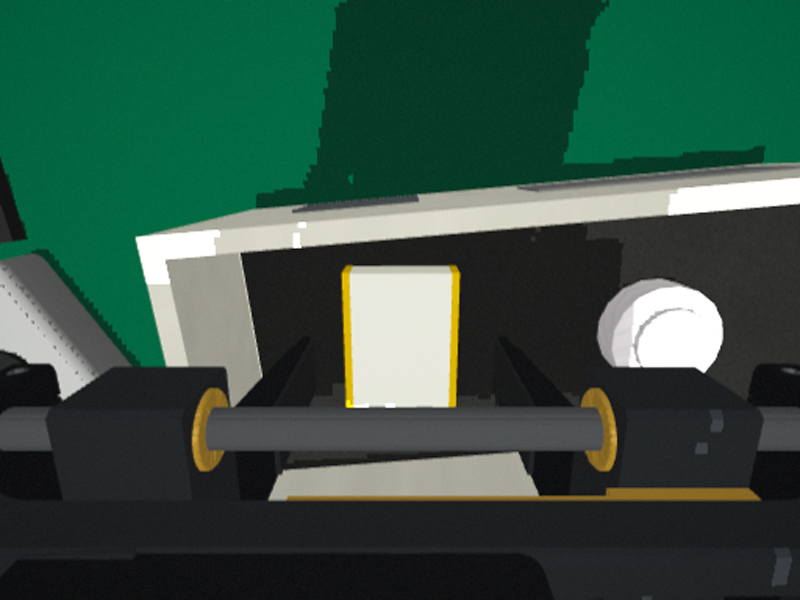

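The cell sits square and centred between the fingertips (305, 500). I'll descend, grip and lift.

Scaled: 0.0245 m is 0.245.

inch_along([
  [0, 0, 0.245, 0, 0.07],
  [0, 0, 0.245, 0, 0.07],
  [0, 0, 0.245, 0, 0.03],
  [0, 0, 0.245, 0, 0.03],
  [0, 0, 0.245, 0, 0.03],
  [0, 0, 0.245, 0, 0.03],
])

```text
t: 13.9
eef_pos: [0.6023, -0.0616, 0.0539]
eef_rot: [0.047, 3.14, -0.0]
ft_force: [-0.4, -0.0, 6.5]
grip_width: 0.0459
gripper_force: 30.0
```

inch_along([
  [0, 0, -0.3, 0, 0.03],
  [0, 0, -0.8, 0, 0.03],
  [0, 0, -1.4, 0, 0.03],
  [0, 0, -1.6, 0, 0.03],
  [0, 0, -1.6, 0, 0.03],
])

```text
t: 14.52
eef_pos: [0.6023, -0.0616, 0.2145]
eef_rot: [0.047, 3.138, -0.001]
ft_force: [-0.4, -0.2, -1.8]
grip_width: 0.0458
gripper_force: 30.0
```

```bash
python3 - <<'E'
from h import *
vs={n:V(np.load(f"pics/{f}.npz")) for n,f in(("top","top0"),("scene","scene0"),("w4","w4"))}
p0=np.array([.4662,-.3558,.089]);T=[box(-.098,.098,-.088,.088,0,.009)]
res=[]
for n,v in vs.items():
    m=(v.im[...,1]-v.im[...,0])<14
    near_tray=cv2.dilate(sil(v,T,p0).astype(np.uint8),np.ones((49,49)))>0
    grey=(v.im.max(2)-v.im.min(2)<30)&(v.im.sum(2)>200)&(v.im.sum(2)<520)  # the meter
    m&=near_tray
    if n!="w4":m&=~(grey&~(sil(v,T,p0)))
    print(n,fit([v],[m],T,p0))
    # cells: contour of bright/yellow blobs inside the tray
    b=((v.im[...,0]>110)&(v.im[...,1]>90)&sil(v,T,p0)).astype(np.uint8)
    b=cv2.morphologyEx(b,cv2.MORPH_OPEN,np.ones((9,9)))
    for c in cv2.findContours(b,cv2.RETR_EXTERNAL,cv2.CHAIN_APPROX_NONE)[0]:
        if cv2.contourArea(c)<1500: continue
        w=np.array([v.ray((q+.5)/S-.5,.019)[:2] for q in c[:,0].astype(float)],np.float32)
        r=cv2.minAreaRect(w*1000);d=w-np.mean(w,0);print("  cell",np.round(r[0],1),np.round(r[1],1),round(r[2],1))
E
```

```text
top (array([ 0.4664, -0.3558,  0.0887]), np.float64(0.035))
  cell [ 425.7 -400.4] [74.7 52.5] 5.3
  cell [ 506.7 -311.8] [74.9 52.5] 6.3
  cell [ 511.7 -390.6] [75.  52.5] 4.8
scene (array([ 0.4662, -0.3557,  0.0932]), np.float64(0.034))
  cell [ 517.7 -391.8] [83.3 49.8] 4.6
  cell [ 513. -313.] [82.3 49.9] 5.5
  cell [ 432.  -401.4] [84.6 49.9] 5.4
w4 (array([ 0.4664, -0.357 ,  0.0852]), np.float64(0.015))
  cell [ 512.7 -391.5] [71.2 49.4] 4.7
  cell [ 507.8 -312.7] [71.5 49.3] 6.0
  cell [ 426.1 -393.9] [72.  36.1] 3.3
```

inch_along([
  [1.74, -2.65, 0, -2.38, 0.03],
  [1.74, -2.65, 0, -2.38, 0.03],
  [1.74, -2.65, 0, -2.38, 0.03],
  [1.74, -2.65, 0, -2.38, 0.03],
  [1.74, -2.65, 0, -2.38, 0.03],
  [1.74, -2.65, 0, -2.38, 0.03],
  [1.74, -2.65, 0.5, -2.38, 0.03],
  [1.74, -2.65, 1, -2.38, 0.03],
  [1.74, -2.65, 1.4, -2.38, 0.03],
  [1.74, -2.65, 1.65, -2.38, 0.03],
  [1.74, -2.65, 1.65, -2.38, 0.03],
  [1.74, -2.65, 1.65, -2.38, 0.03],
])

```text
t: 16.02
eef_pos: [0.4205, -0.321, 0.0484]
eef_rot: [-0.141, 3.138, 0.0]
ft_force: [0.0, 0.1, 0.2]
grip_width: 0.0458
gripper_force: 30.0
```

```bash
python3 look.py wrist w6
```

```text
16.075 [ 0.4206 -0.3212  0.0488] phi 1.6604 tilt [ 0.001 -0.001 -1.   ] [-0.06  0.27 -0.22] 0.0458
```

Scaled: 0.037 m is 0.37, 0.031 m is 0.31.

inch_along([
  [0, 0, 0.2, 0, 0.03],
  [0, 0, 0.31, 0, 0.03],
  [0, 0, 0.37, 0, 0.03],
  [0, 0, 0.37, 0, 0.03],
  [0, 0, 0.37, 0, 0.03],
])

```text
t: 16.7
eef_pos: [0.4203, -0.3214, 0.0115]
eef_rot: [-0.14, 3.138, -0.001]
ft_force: [0.7, 0.8, -1.3]
grip_width: 0.0457
gripper_force: 30.0
```

inch_along([
  [0, 0, 0, 0, 0.058],
  [0, 0, 0, 0, 0.058],
  [0, 0, 0, 0, 0.058],
  [0, 0, -0.2, 0, 0.058],
  [0, 0, -0.6, 0, 0.058],
  [0, 0, -1.2, 0, 0.058],
  [0, 0.6, -1.8, 0, 0.058],
  [0, 1.2, -2.4, 0, 0.058],
  [0, 1.8, -2.8, 0, 0.058],
  [0, 2.4, -2.8, 0, 0.058],
  [0, 2.4, -2.8, 0, 0.058],
  [0, 2.4, -2.8, 0, 0.058],
])

```text
t: 18.2
eef_pos: [0.3985, -0.0803, 0.2923]
eef_rot: [-0.145, 3.136, -0.001]
ft_force: [0.1, -0.1, 0.4]
grip_width: 0.058
gripper_force: 0.0
```

```bash
python3 look.py top t7; python3 look.py scene s7
python3 - <<'E'
from h import *
p0=np.array([.4663,-.356,.089]);T=[box(-.098,.098,-.088,.088,0,.009)]
for n,f in(("top","t7"),("scene","s7")):
    v=V(np.load(f"pics/{f}.npz"))
    b=((v.im[...,0]>110)&(v.im[...,1]>90)&sil(v,T,p0)).astype(np.uint8)
    b=cv2.morphologyEx(b,cv2.MORPH_OPEN,np.ones((9,9)))
    for c in cv2.findContours(b,cv2.RETR_EXTERNAL,cv2.CHAIN_APPROX_NONE)[0]:
        if cv2.contourArea(c)<1500: continue
        w=np.array([v.ray((q+.5)/S-.5,.019)[:2] for q in c[:,0].astype(float)],np.float32)
        r=cv2.minAreaRect(w*1000);print(n," cell",np.round(r[0],1),np.round(r[1],1),round(r[2],1))
# hatch: compare propped images after wedge release and now
a=np.load("pics/s4.npz")["color"].astype(int);b=np.load("pics/s7.npz")["color"].astype(int)
print("scene diff in hatch area",np.abs(a-b)[160:260,250:350].mean((0,1)))
E
```

```text
18.25 [ 0.3987 -0.0815  0.2916] phi 1.6625 tilt [ 0.001 -0.001 -1.   ] [-0.03 -0.06 -0.39] 0.0579
18.3 [ 0.3988 -0.0823  0.2912] phi 1.6612 tilt [ 0.001 -0.    -1.   ] [ 0.19 -0.34 -0.77] 0.058
top  cell [ 416.4 -278. ] [24.9 37.2] 90.0
top  cell [ 425.7 -400.4] [74.5 52.5] 5.3
top  cell [ 514.6 -310.8] [58.7 52.4] 5.5
top  cell [ 511.7 -390.7] [74.9 52.5] 4.9
scene  cell [ 517.5 -391.8] [83.6 49.8] 4.6
scene  cell [ 513.1 -312.9] [82.5 50. ] 5.8
scene  cell [ 432.1 -401.4] [84.8 49.9] 5.3
scene  cell [ 425.5 -320.7] [85.  50.2] 5.3
scene diff in hatch area [2.9012 1.9074 2.0439]
```

```bash
python3 -c "
from bench import manip
print(manip.hand_in())"
```

```text
the job is handed in; nothing more can be done
None
```

I handed the job in at about 18 s with all steps done, but the hand-in gave no verdict: the wedge is pressed home and props the hatch alone, and the cell lies flat in the empty tray pocket, about 3 mm off centre by the scene camera. The other cells did not move in that view, and nothing else on the bench was touched as far as I know; I did not re-measure the puck or the other items.

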